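# Hold a ferruled tool handle home against the sprung plunger of a seating jig

### The arm

A 6-joint arm with a two-finger parallel gripper is mounted at the origin on the work surface. World frame = base frame: x ahead of the robot, y to its left, z up, the work surface at z = 0. Lengths are in m, angles in rad, forces in N, time in s.
With the tool pointing down it reaches from about 0.3 to 0.75 m from the base axis. Payload 8.5 kg.
Tool frame: the origin (TCP) lies between the finger pads; the fingertips stand 25 mm ahead of it and the grasp point (between the pads) lies 6 mm ahead of it; x points along the fingers, y is the direction in which the jaws open and shut, and the axes are right-handed (so a half turn about x gives the same grasp; the last joint's range is limited). The gripper opens to 88 mm and grips with 3 to 60 N. Pads are 18 mm wide; open, the fingers measure 123 mm over their backs; the gripper's body (75 mm by 187 mm) begins 45 mm behind the grasp point.
Start: joints at [-1.553, 0.381, 1.297, -0, 1.464, -0.215], TCP at [0.127, -0.535, 0.264] pointing down, gripper open.
Joint ranges: [-3.11, 3.11], [-0.89, 2.33], [0.22, 2.48], [-1.42, 4.56], [0.17, 2.85], [-2.88, 2.88]. Speed limits (rad/s): [2.39, 2.39, 3.14, 3.14, 3.14, 3.14].

### API

Orientations are given as a unit quaternion [w, x, y, z].
In Python, from rig import manip, eyes, nets gives the robot as it stands.
- The arm moves only by the shell command python3 -m crank 'ROWS' [FORCE]. ROWS is JSON, a list of rows, each an object with "slide": the shift along the tool's x, y, z in m, a list of three; "turn": the turn, a rotation vector about the tool's x, y, z in rad, a list of three; "gripper": the opening, from 0 (shut) to 1 (fully open). A call has 1 to 20 rows; each row shifts and turns the commanded pose from where the row before left it, along the tool's axes as they then stand; what a row does not reach is not made up. A row lasts 1/8 s, in which the tool goes at most 62.5 mm and 10.7 degrees, less where a joint would pass 70% of its speed; a pose out of reach is approached as far as the arm can. A call with a gripper value outside its range is refused whole. The fingers move at their own pace and stop on an object; FORCE is the grip in N (left out, the last holds). Time passes only in rows, so rows that do not move let the fingers close. It gives the time, the measured TCP pose, the force and the opening at its end, in the units of the state.
- manip.observe(): the state, without advancing time (a new reading comes with each control period).
- eyes.snapshot(name): name is "side" or "top" or "wrist"; returns the picture (384x512x3 uint8, red, green, blue); there is no depth.
- eyes.camera_info(name): a dict with "camera_matrix" (3x3 intrinsics, pixels), "extrinsics" (4x4, takes a point from camera to world coordinates); the wrist camera has in their place "T_tool_cam" (4x4, takes a point from camera to tool coordinates, whose origin is the TCP and whose axes are the tool frame's). Camera axes: x right, y down, z forward; pixel columns grow to the right and rows downward; lengths in m; the calibration is good to about 2 mm. A picture is of the moment at which its call begins: read the wrist's pose just before it. camera_info takes no time and is no camera call.
- manip.job_done(): hands the job in, once; it reports no verdict.
Trained networks look in the newest picture that a camera, given by its name, has taken for a name from the list of things; names that differ only in an ending like _2 or _b are one class to them, and where a whole thing is asked for, a point or a joint stands for the part that bears it (a point fixed in the world has none). Each returns a list of dicts, best first, with "confidence" (0 to 1); they miss things now and then, are a little off and sometimes report something else, mostly with a low value. They report only what shows in the picture. A call takes as long as a camera call. They do not tell look-alikes from the thing itself.
- nets.look_for(target, camera): "extent" ([left, top, right, bottom] in pixels, round what is visible of it).
- nets.regions_of(target, camera): "mask" (384x512 bool, what is visible of it) and "extent" ([left, top, right, bottom] in pixels, round what is visible of it).
The state is a dict: "t": time; "joints": joint angles; "qvel": joint speeds; "tau": joint torques, N m; "position": TCP position; "tcp_rot": TCP orientation; "ft_force": force on the tool from outside, world axes, zero at the start; "ft_torque": the same for the moment, N m; "gripper_width": finger opening in m.
Only numpy, scipy, OpenCV 4.12 (cv2) and the standard library are available. Lean on these libraries where they do the work, as an engineer would, in place of code of your own. Each camera call takes 0.05 s, during which the arm holds its last target.

### The job

Secure the spring housing of the jig first: turn the red turnbutton a quarter turn so that it lies fully across the aluminium cover. Then take the wooden tool handle from its rest, lay it in the jig's two V-blocks with the brass ferrule towards the sprung plunger, and push it lengthwise until the ferrule sits firmly, without ramming, against the two steel stop pads. Finish while still holding the handle there against the spring, with cover and turnbutton closed; leave the bowl, the wax jar and the mallet alone.

Things in the scene. Friction and masses are not known exactly. Their poses are not given: they have to be found in the camera images.
- jig: Fixed jig: grey base plate 300 x 100 x 10 mm. Origin on the bench under home; x = push direction along the V-blocks to the plunger, z up. Plate spans x -90 to +210 mm. Two aluminium V-blocks, 24 mm long, centred at x = -72 and +72, 52 mm wide, tops level with the handle's axis (50 mm up); between them 120 mm stay open for fingers down to the plate.
- home (a point): Point of the jig, 50 mm above the bench, where the middle of the handle must be when it is home (ferrule on the stop pads). Axes as jig: x level, in the push direction. A handle laid in with its middle 20 to 28 mm short of here (-x) rests on both V-blocks and is clear of the plunger.
- stop_face (a point): Point of the jig on the handle's axis in the plane of the two steel stop pads, 100 mm beyond home along x; axes as jig. From 8 mm behind it the green spring housing begins: 96 mm long, 80 mm wide, top 78 mm above the bench.
- stop: The two steel stop pads on the front of the housing, fixed to the jig: each 7 mm wide, 22 mm high, 8 to 15 mm either side of the handle's axis. Rigid. Origin and axes are those of jig.
- plunger (a joint): Brass spring plunger, diameter 12 mm, on the axis between the stop pads. 0 = fully out, tip 14 mm in front of the pads; grows as it is pressed in (m), 0.014 when level with the pads. It pushes back with about 4 N at first, 9 N when level with the pads, and pushes a released handle back out.
- turnbutton (a joint): Red turnbutton on the housing top, on an upright pivot. 0 = it points along the jig's +y, off the cover; grows counterclockwise seen from above to its end stop at 1.57 rad, where it points along the jig's -x, across the cover (closed). It stays where it is left; friction about 0.04 N m.
- turn_grip (a point): Point on the turnbutton's pivot, 96 mm above the bench, at the height to pinch. y axis along the turnbutton to its long end (turns with it), z up. The upright rib to pinch is 10 mm thick, from 15 mm behind the pivot to 35 mm ahead, top 10 mm above this point; it stands on a bar 18 mm wide whose top is 12 mm below this point, 6 mm above the housing.
- cover (a joint): Aluminium cover (50 x 80 x 6 mm) in the housing's top, hinged on the side of the stop pads; 0 = shut, grows as it opens (rad). It starts shut, kept so by its weight only.
- rest: Fixed plywood rest for the handle, board 170 x 60 x 12 mm, with two V-supports 20 mm long, centred 70 mm either side of its middle; between them 120 mm are open for fingers. Origin on the bench under its middle, x along the V-supports.
- handle_mid (a point): Middle of the loose tool handle: dark wood round, diameter 32 mm, length 200 mm, about 130 to 220 g, with pale rings and a brass ferrule (22 mm long, same diameter) at one end. x axis along it to the ferrule end; it may roll. It starts level on the rest, 45 mm above the bench, up to 10 mm lengthwise off the rest's middle.
- ferrule_end (a point): Centre of the handle's flat ferrule end, 100 mm from its middle. Axes as handle_mid.
- handle: The same handle; origin and axes as handle_mid.
- bowl: Bystander: turned wooden bowl, 124 mm across, 45 mm high; origin at the centre of its underside.
- wax: Bystander: amber jar of wax with a black lid, 64 mm across, 55 mm high; origin at the centre of its underside.
- mallet: Bystander: wooden mallet about 300 mm long, lying on the bench to the left of the jig; x axis along it, head to +x.
Things that resemble listed ones, but are neither listed nor needed, are in the scene too. Of the things that look like the handle, the middle-sized one is meant.

How it is judged:
By the outcome, as a careful person would: the job done as asked, in the order asked, and still so for the second after the job is handed in, while the arm keeps its last pose, push and grip.
It also fails if it takes over 61 s, if anything falls off the work surface, if the arm or the gripper's body presses on something with over 40 N, if the wrist force passes 120 N, or if a joint passes its speed limit or range.

## Working session

There is one attempt and no reset: what is moved stays moved. The work goes in short steps, Python scripts to look and compute and a shell command to move; the robot and the scene stay as the last step left them, time stands still between calls to the robot, and variables do not carry over. Pictures are saved under pics/ and viewed, and the job is handed in when it is done.

```bash
ls; mkdir -p pics
python3 - <<'E'
from rig import manip, eyes, nets
import cv2
s=manip.observe(); print(s)
for n in ("top","side"):
    im=eyes.snapshot(n); cv2.imwrite(f"pics/{n}0.png",im[:,:,::-1]); print(n,eyes.camera_info(n))
print(eyes.camera_info("wrist"))
E
```

```text
pics
{'t': 0.0, 'joints': array([-1.55328377e+00,  3.81197153e-01,  1.29829729e+00, -5.24127678e-06,
        1.46357960e+00, -2.15279253e-01]), 'qvel': array([-0.00026166,  0.00054989, -0.00046431, -0.00029046, -0.00011794,
        0.00015818]), 'tau': array([-9.02120119e-04, -4.37928414e+01, -2.24560779e+01,  7.13168923e-02,
        3.52176174e-02, -1.00292582e-04]), 'position': array([ 0.12688529, -0.53490076,  0.2631248 ]), 'tcp_rot': array([ 0.08159742,  0.7023719 ,  0.08264017, -0.70227215]), 'ft_force': array([-0.24704848, -0.30760639,  0.40344822]), 'ft_torque': array([ 0.00692599, -0.03397371, -0.00561607]), 'gripper_width': 0.0881937736290422}
top {'camera_matrix': array([[352.89420218,   0.        , 254.90231207],
       [  0.        , 352.89420218, 189.72878487],
       [  0.        ,   0.        ,   1.        ]]), 'extrinsics': array([[-0.00737556, -0.99401506,  0.10899384,  0.36845312],
       [-0.99997086,  0.00711674, -0.00276345,  0.00657446],
       [ 0.00197123, -0.10901105, -0.99403858,  1.12778638],
       [ 0.        ,  0.        ,  0.        ,  1.        ]])}
si
[... 264 characters left out ...]
683129,  0.47219272, -0.83352375,  0.81433716],
       [ 0.02358579, -0.86633913, -0.49889901,  0.57479814],
       [ 0.        ,  0.        ,  0.        ,  1.        ]])}
{'camera_matrix': array([[342.57885826,   0.        , 253.72380739],
       [  0.        , 342.57885826, 188.40001558],
       [  0.        ,   0.        ,   1.        ]]), 'T_tool_cam': array([[-2.01627771e-04, -3.09847526e-01,  9.50786238e-01,
        -1.20648848e-01],
       [ 9.99999980e-01, -5.63872350e-05,  1.93688460e-04,
        -2.54936596e-04],
       [-6.40168290e-06,  9.50786258e-01,  3.09847531e-01,
        -8.12254140e-02],
       [ 0.00000000e+00,  0.00000000e+00,  0.00000000e+00,
         1.00000000e+00]])}
```

View pics/top0.png

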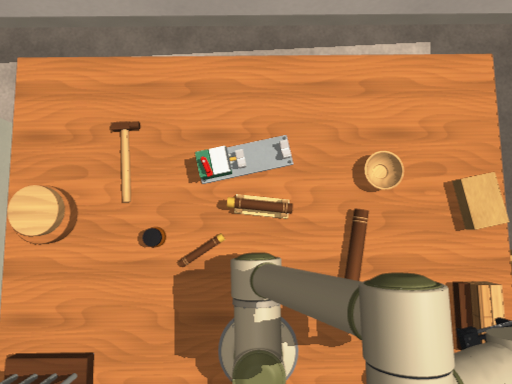

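View pics/side0.png

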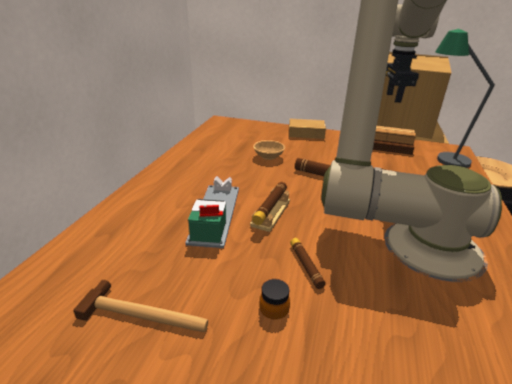

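Top view: the jig is at (243,160) with its green housing and red turnbutton on the left, around (207,163). Three things look like handles: a small one at (202,250), a middle one on the rest at (262,206), and a large one at (357,245). The middle one lies on the plywood rest and is the middle size, so it fits. I'll confirm it in a crop.

```bash
cat > h.py <<'E'
from rig import manip, eyes, nets
import numpy as np, cv2
from scipy.spatial.transform import Rotation as R
def toolT():
    s=manip.observe(); q=s['tcp_rot']; T=np.eye(4); T[:3,:3]=R.from_quat(q,scalar_first=True).as_matrix(); T[:3,3]=s['position']; return T
def camT(n,T=None):
    c=eyes.camera_info(n)
    return c['camera_matrix'],(c['extrinsics'] if n!='wrist' else (toolT() if T is None else T)@c['T_tool_cam'])
def unproj(n,px,z,T=None):
    K,E=camT(n,T); px=np.atleast_2d(px).astype(float)
    d=np.c_[px,np.ones(len(px))]@np.linalg.inv(K).T@E[:3,:3].T
    return E[:3,3]+d*((z-E[2,3])/d[:,2])[:,None]
def proj(n,P,T=None):
    K,E=camT(n,T); p=(np.atleast_2d(P)-E[:3,3])@E[:3,:3]; p=p@K.T; return p[:,:2]/p[:,2:]
def axis(mask):
    y,x=np.nonzero(mask); return cv2.minAreaRect(np.c_[x,y].astype(np.float32))
E
python3 - <<'E'
from h import *
im=cv2.imread('pics/top0.png')
cv2.imwrite('pics/crop0.png',cv2.resize(im[120:275,170:380],None,fx=3.6,fy=3.6,interpolation=cv2.INTER_CUBIC))
eyes.snapshot('top')
for t,z in (('jig',.01),('rest',.012),('handle',.045),('turnbutton',.1),('plunger',.05),('cover',.078),('ferrule_end',.045)):
    for d in nets.regions_of(t,'top')[:4]:
        r=axis(d['mask']); b=unproj('top',cv2.boxPoints(r),z)
        print(t,round(d['confidence'],2),np.round(d['extent']),d['mask'].sum(),'C',unproj('top',r[0],z)[0].round(3),'box',b[:,:2].round(3).tolist())
E
```

```text
jig 0.69 [195. 136. 288. 181.] 2978 C [0.593 0.041 0.01 ] box [[0.618, 0.201], [0.677, -0.099], [0.569, -0.118], [0.511, 0.179]]
rest 0.95 [234. 194. 289. 219.] 431 C [ 0.44  -0.018  0.012] box [[0.42, 0.071], [0.483, 0.063], [0.461, -0.107], [0.398, -0.099]]
rest 0.72 [364. 153. 403. 189.] 1181 C [ 0.553 -0.407  0.012] box [[0.614, -0.349], [0.613, -0.471], [0.493, -0.465], [0.494, -0.344]]
handle 0.91 [180. 233. 221. 267.] 392 C [0.305 0.169 0.045] box [[0.274, 0.239], [0.357, 0.111], [0.337, 0.097], [0.254, 0.226]]
handle 0.87 [343. 212. 371. 283.] 1039 C [ 0.319 -0.301  0.045] box [[0.216, -0.261], [0.43, -0.296], [0.423, -0.342], [0.21, -0.306]]
handle 0.52 [204. 157. 214. 175.] 127 C [0.563 0.156 0.045] box [[0.587, 0.179], [0.596, 0.16], [0.538, 0.134], [0.53, 0.152]]
cover 0.75 [208. 149. 229. 174.] 437 C [0.575 0.11  0.078] box [[0.61, 0.144], [0.62, 0.091], [0.541, 0.077], [0.531, 0.129]]
ferrule_end 0.83 [342. 206. 365. 281.] 1018 C [ 0.319 -0.303  0.045] box [[0.219, -0.26], [0.429, -0.299], [0.421, -0.347], [0.212, -0.307]]
ferrule_end 0.77 [177. 236. 225. 268.] 412 C [0.306 0.168 0.045] box [[0.274, 0.239], [0.359, 0.11], [0.338, 0.096], [0.253, 0.225]]
ferrule_end 0.59 [229. 199. 291. 213.] 605 C [ 0.439 -0.01   0.045] box [[0.433, 0.089], [0.466, 0.086], [0.446, -0.109], [0.413, -0.105]]
```

View pics/crop0.png

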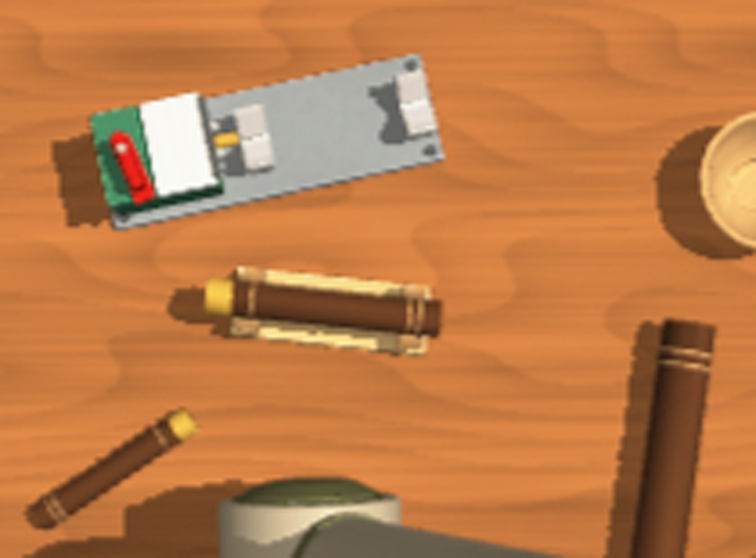

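```bash
cat >> h.py <<'E'
def Rdown(yaw):
    # tool x down, tool y (jaw) at world angle yaw
    y=np.array([np.cos(yaw),np.sin(yaw),0]); x=np.array([0,0,-1.]); return np.c_[x,y,np.cross(x,y)]
def delta(p,Rm):
    "slide (in present tool axes) and rotvec to reach p,Rm"
    T=toolT(); return T[:3,:3].T@(np.array(p)-T[:3,3]), R.from_matrix(T[:3,:3].T@Rm).as_rotvec()
E
python3 - <<'E'
from h import *
T=toolT(); print(T.round(3)); y=T[:3,1]; print('jaw yaw deg',np.degrees(np.arctan2(y[1],y[0])))
for yaw in (101,-79):
    print(yaw,[a.round(3) for a in delta((.50,.07,.30),Rdown(np.radians(yaw)))])
E
```

```text
[[-0.     0.231 -0.973  0.127]
 [ 0.    -0.973 -0.231 -0.535]
 [-1.    -0.    -0.     0.264]
 [ 0.     0.     0.     1.   ]]
jaw yaw deg -76.66186013434206
101 [array([-0.036, -0.503, -0.503]), array([-3.101, -0.   , -0.   ])]
-79 [array([-0.036, -0.503, -0.503]), array([ 0.041, -0.   ,  0.   ])]
```

```bash
python3 -m crank '[{"slide":[0,-0.016,-0.018],"turn":[0,0,0],"gripper":1},{"slide":[-0.001,-0.032,-0.0367],"turn":[0,0,0],"gripper":1},{"slide":[-0.001,-0.032,-0.0367],"turn":[0,0,0],"gripper":1},{"slide":[-0.001,-0.032,-0.0367],"turn":[0,0,0],"gripper":1},{"slide":[-0.001,-0.032,-0.0367],"turn":[0,0,0],"gripper":1},{"slide":[-0.001,-0.032,-0.0367],"turn":[0,0,0],"gripper":1},{"slide":[-0.001,-0.032,-0.0367],"turn":[0,0,0],"gripper":1},{"slide":[-0.001,-0.032,-0.0367],"turn":[0,0,0],"gripper":1},{"slide":[-0.001,-0.032,-0.0367],"turn":[0,0,0],"gripper":1},{"slide":[-0.001,-0.032,-0.0367],"turn":[0,0,0],"gripper":1},{"slide":[-0.001,-0.032,-0.0367],"turn":[0,0,0],"gripper":1},{"slide":[-0.001,-0.032,-0.0367],"turn":[0,0,0],"gripper":1},{"slide":[-0.001,-0.032,-0.0367],"turn":[0,0,0],"gripper":1},{"slide":[-0.001,-0.032,-0.0367],"turn":[0,0,0],"gripper":1},{"slide":[-0.001,-0.032,-0.0367],"turn":[0,0,0],"gripper":1},{"slide":[0,-0.032,-0.0367],"turn":[0,0,0],"gripper":1},{"slide":[0,-0.016,-0.018],"turn":[0,0,0],"gripper":1},{"slide":[0,0,0],"turn":[0,0,0],"gripper":1},{"slide":[0,0,0],"turn":[0,0,0],"gripper":1}]'
python3 - <<'E'
from h import *
s=manip.observe(); print(s['t'],s['joints'].round(3),np.abs(s['qvel']).max()); T=toolT(); print(T.round(4)); np.save('Tw1.npy',T)
im=eyes.snapshot('wrist'); cv2.imwrite('pics/w1.png',im[:,:,::-1])
for t,z in (('jig',.01),('rest',.012),('handle',.045),('turnbutton',.1),('cover',.078)):
    for d in nets.regions_of(t,'wrist')[:4]:
        r=axis(d['mask']); b=unproj('wrist',cv2.boxPoints(r),z,T)
        print(t,round(d['confidence'],2),np.round(d['extent']),d['mask'].sum(),'C',unproj('wrist',r[0],z,T)[0].round(3),'box',b[:,:2].round(3).tolist())
        if t=='turnbutton' or t=='handle':np.save(f'm_{t}.npy',d['mask'])
cv2.imwrite('pics/w1c.png',cv2.resize(im[:,:,::-1],None,fx=1.56,fy=1.56,interpolation=cv2.INTER_CUBIC))
E
```

```text
t: 2.88
position: [0.579, 0.0977, 0.2778]
tcp_rot: [-0.082, -0.702, -0.082, 0.702]
ft_force: [0.1, -0.4, 0.3]
gripper_width: 0.0881
2.875 [-0.034  0.438  1.163 -0.     1.541  1.304] 0.010920158549369813
[[-3.000e-04  2.303e-01 -9.731e-01  5.790e-01]
 [-3.000e-04 -9.731e-01 -2.303e-01  9.770e-02]
 [-1.000e+00  2.000e-04  3.000e-04  2.778e-01]
 [ 0.000e+00  0.000e+00  0.000e+00  1.000e+00]]
jig 0.69 [168.  99. 452. 207.] 24790 C [0.591 0.035 0.01 ] box [[0.611, 0.205], [0.684, -0.102], [0.569, -0.151], [0.49, 0.186]]
rest 0.75 [249. 231. 350. 288.] 2390 C [0.454 0.006 0.012] box [[0.405, 0.062], [0.484, 0.074], [0.5, -0.048], [0.422, -0.067]]
handle 0.95 [230. 252. 366. 314.] 3562 C [0.444 0.009 0.045] box [[0.434, 0.094], [0.471, 0.092], [0.453, -0.077], [0.415, -0.08]]
handle 0.53 [268. 140. 275. 175.] 123 C [0.584 0.079 0.045] box [[0.6, 0.086], [0.601, 0.08], [0.567, 0.072], [0.565, 0.078]]
handle 0.52 [106. 307. 211. 358.] 154 C [0.337 0.166 0.045] box [[0.292, 0.227], [0.389, 0.113], [0.38, 0.107], [0.281, 0.221]]
turnbutton 0.9 [178. 144. 212. 205.] 1213 C [0.563 0.149 0.1  ] box [[0.584, 0.168], [0.592, 0.151], [0.541, 0.129], [0.532, 0.148]]
turnbutton 0.43 [227. 247. 366. 315.] 3572 C [0.476 0.026 0.1  ] box [[0.47, 0.098], [0.501, 0.095], [0.483, -0.048], [0.449, -0.05]]
cover 0.71 [212. 116. 275. 203.] 4683 C [0.582 0.11  0.078] box [[0.613, 0.145], [0.626, 0.092], [0.547, 0.073], [0.534, 0.13]]
```

View pics/w1c.png

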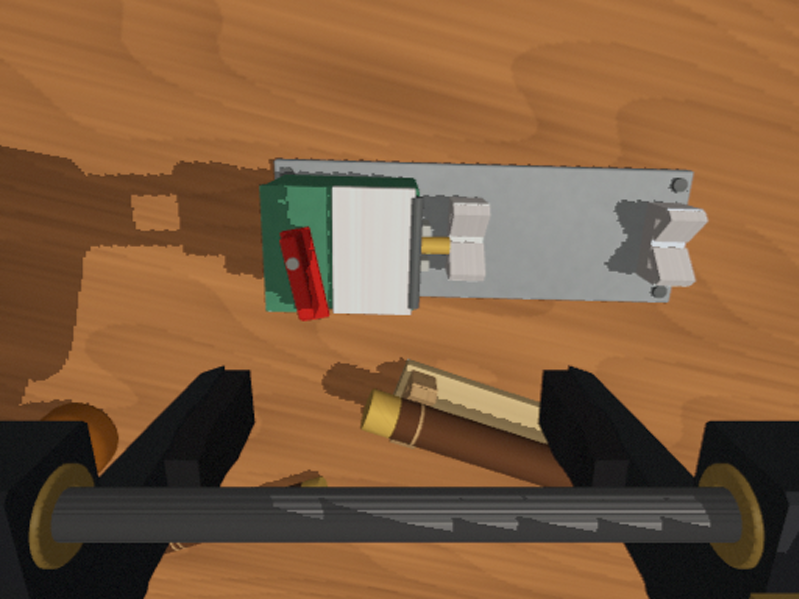

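Run:
```python
from h import *
im=cv2.imread('pics/w1.png')
cv2.imwrite('pics/w1d.png',cv2.resize(im[95:215,160:290],None,fx=5,fy=5,interpolation=cv2.INTER_NEAREST))
```

```text
(no output)
```

View pics/w1d.png

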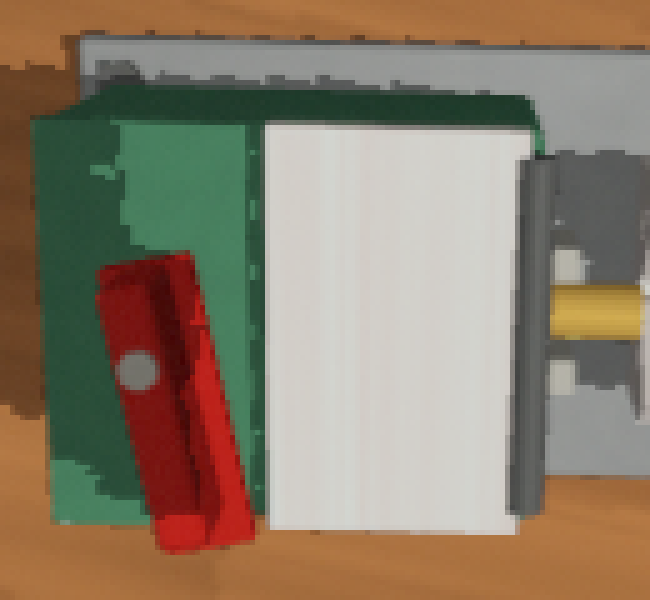

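Run:
```python
from h import *
from scipy.optimize import least_squares
T=np.load('Tw1.npy')
px=np.array([[275/1.56,159/1.56],[692/1.56,171/1.56],[668/1.56,302/1.56],[160+32/5,95+120/5],[160+52/5,95+523/5]])
J=np.array([[.21,-.05,.01],[-.09,-.05,.01],[-.09,.05,.01],[.204,-.04,.078],[.204,.04,.078]])
for p,j in zip(px,J): print(unproj('wrist',p,j[2],T)[0].round(4))
def f(v):
    c,s=np.cos(v[2]),np.sin(v[2]); W=J@np.array([[c,-s,0],[s,c,0],[0,0,1]]).T+[v[0],v[1],0]
    return (proj('wrist',W,T)-px).ravel()
r=least_squares(f,[.605,-.018,1.76]); v=r.x; print('jig',v.round(4),np.degrees(v[2]).round(2),'res',r.fun.round(1))
pv=unproj('wrist',[187.4,169],.106,T)[0]
a=unproj('wrist',[[160+97/5,95+295/5],[160+157/5,95+525/5],[160+150/5,95+285/5],[160+205/5,95+515/5]],.106,T)
c,s=np.cos(v[2]),np.sin(v[2]); inv=lambda P:(np.asarray(P)[...,:2]-v[:2])@np.array([[c,-s],[s,c]])
print('pivot',pv.round(4),'jig',inv(pv).round(4)); print('rib',a.round(4),inv(a).round(4))
d1=a[1]-a[0];d2=a[3]-a[2]
print('rib dir deg',np.degrees(np.arctan2(d1[1],d1[0]))%360,np.degrees(np.arctan2(d2[1],d2[0]))%360,'zero',np.degrees(v[2])+90)
np.save('jig.npy',v)
```

```text
[0.6127 0.1934 0.01  ]
[ 0.6727 -0.0965  0.01  ]
[ 0.5765 -0.1177  0.01  ]
[0.6034 0.1864 0.078 ]
[0.5259 0.1704 0.078 ]
jig [ 0.6062 -0.0208  1.7766] 101.79 res [-1.5  0.1  2.1 -0.2  0.8  1.  -0.7 -0.4 -0.4  0.5]
pivot [0.5693 0.1556 0.106 ] jig [0.1802 0.    ]
rib [[0.581  0.1647 0.106 ]
 [0.5415 0.1471 0.106 ]
 [0.5849 0.156  0.106 ]
 [0.5454 0.139  0.106 ]] [[ 0.1867 -0.0133]
 [ 0.1776  0.029 ]
 [ 0.1774 -0.0153]
 [ 0.1688  0.0269]]
rib dir deg 204.00490304053406 203.37791254395398 zero 191.79233725870114
```

Run:
```python
from h import *
T=toolT();Rn=Rdown(np.radians(-66.3)); print(delta((.5693,.1556,.113),Rn)[1].round(3)); print((Rn.T@(np.array([.5693,.1556,.113])-T[:3,3])).round(4))
```

```text
[-0.182 -0.    -0.   ]
[ 0.165  -0.0569 -0.0141]
```

```bash
python3 -m crank '[{"slide":[0,0,0],"turn":[-0.18,0,0],"gripper":0.6},{"slide":[0.02,-0.028,-0.007],"turn":[0,0,0],"gripper":0.6},{"slide":[0.03,-0.029,-0.007],"turn":[0,0,0],"gripper":0.6},{"slide":[0.04,0,0],"turn":[0,0,0],"gripper":0.6},{"slide":[0.03,0,0],"turn":[0,0,0],"gripper":0.6},{"slide":[0.01,0,0],"turn":[0,0,0],"gripper":0.6},{"slide":[0,0,0],"turn":[0,0,0],"gripper":0.6},{"slide":[0,0,0],"turn":[0,0,0],"gripper":0.6}]'
python3 - <<'E'
from h import *
T=toolT();Rn=Rdown(np.radians(-66.3)); print([a.round(4) for a in delta((.5693,.1556,.113),Rn)])
im=eyes.snapshot('wrist'); cv2.imwrite('pics/w2.png',im[:,:,::-1])
E
```

```text
t: 4.18
position: [0.57, 0.1561, 0.1491]
tcp_rot: [0.145, 0.693, 0.145, -0.691]
ft_force: [0.1, -0.6, 0.3]
gripper_width: 0.0529
[array([0.0361, 0.0002, 0.0009]), array([-0.001 , -0.0023, -0.0008])]
```

View pics/w2.png

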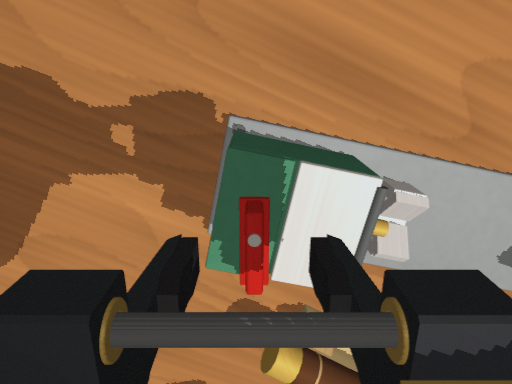

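The rib stands centred between the fingers and aligned with them, with the pivot disc at (254,240). Next I lower onto it and pinch.

```bash
python3 -m crank '[{"slide":[0.02,0,0],"turn":[0,0,0],"gripper":0.6},{"slide":[0.012,0,0.001],"turn":[0,0,0],"gripper":0.6},{"slide":[0.004,0,0],"turn":[0,0,0],"gripper":0.6},{"slide":[0,0,0],"turn":[0,0,0],"gripper":0.6},{"slide":[0,0,0],"turn":[0,0,0],"gripper":0},{"slide":[0,0,0],"turn":[0,0,0],"gripper":0},{"slide":[0,0,0],"turn":[0,0,0],"gripper":0},{"slide":[0,0,0],"turn":[0,0,0],"gripper":0},{"slide":[0,0,0],"turn":[0,0,0],"gripper":0},{"slide":[0,0,0],"turn":[0,0,0],"gripper":0}]' 20
```

```text
t: 5.48
position: [0.5687, 0.1554, 0.1118]
tcp_rot: [0.145, 0.692, 0.145, -0.692]
ft_force: [-0.1, -3.1, 0.7]
gripper_width: 0.0096
```

```bash
python3 -m crank '[{"slide":[0,0,0],"turn":[-0.06,0,0],"gripper":0},{"slide":[0,0,0],"turn":[-0.12,0,0],"gripper":0},{"slide":[0,0,0],"turn":[-0.12,0,0],"gripper":0},{"slide":[0,0,0],"turn":[-0.12,0,0],"gripper":0},{"slide":[0,0,0],"turn":[-0.12,0,0],"gripper":0},{"slide":[0,0,0],"turn":[-0.12,0,0],"gripper":0},{"slide":[0,0,0],"turn":[-0.12,0,0],"gripper":0},{"slide":[0,0,0],"turn":[-0.12,0,0],"gripper":0},{"slide":[0,0,0],"turn":[-0.12,0,0],"gripper":0},{"slide":[0,0,0],"turn":[-0.12,0,0],"gripper":0},{"slide":[0,0,0],"turn":[-0.12,0,0],"gripper":0},{"slide":[0,0,0],"turn":[-0.06,0,0],"gripper":0},{"slide":[0,0,0],"turn":[0,0,0],"gripper":0}]'
python3 - <<'E'
from h import *
T=toolT();y=T[:3,1];s=manip.observe();print(np.degrees(np.arctan2(y[1],y[0])),s['ft_torque'],s['ft_force'],s['joints'].round(2))
E
```

```text
t: 7.1
position: [0.5691, 0.1552, 0.1118]
tcp_rot: [0.539, 0.458, 0.538, -0.458]
ft_force: [3.5, -4.7, -0.5]
gripper_width: 0.01
9.30936721302847 [-0.7341201  -0.50188204  0.05813817] [ 3.48712362 -4.65769129 -0.45889258] [ 0.07  0.59  1.4  -0.    1.15 -0.1 ]
```

```bash
for i in 1; do python3 -m crank '[{"slide":[0,0,0],"turn":[-0.03,0,0],"gripper":0},{"slide":[0,0,0],"turn":[-0.03,0,0],"gripper":0},{"slide":[0,0,0],"turn":[-0.02,0,0],"gripper":0},{"slide":[0,0,0],"turn":[0,0,0],"gripper":0}]'; done
python3 - <<'E'
from h import *
T=toolT();y=T[:3,1];s=manip.observe();print(np.degrees(np.arctan2(y[1],y[0])),s['ft_torque'],s['ft_force'],s['joints'].round(2))
im=eyes.snapshot('wrist'); cv2.imwrite('pics/w3.png',im[:,:,::-1])
E
```

```text
t: 7.6
position: [0.5691, 0.1552, 0.1118]
tcp_rot: [0.557, 0.436, 0.556, -0.436]
ft_force: [1.8, -3.7, -0.8]
gripper_width: 0.0102
13.82487119027613 [-0.69731959 -0.49953583 -0.3692919 ] [ 1.79036428 -3.69643019 -0.84245049] [ 0.07  0.59  1.4  -0.    1.14 -0.17]
```

View pics/w3.png

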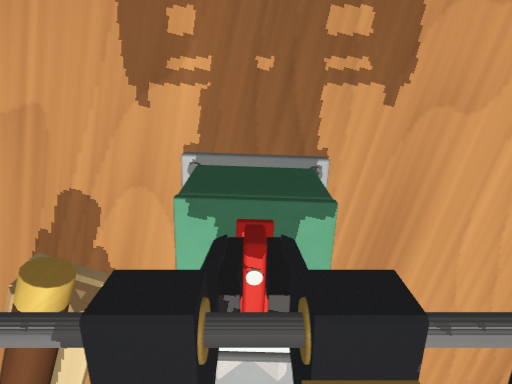

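The moment rose from 0.06 to -0.37 N m, so the turnbutton is at its end stop. I release it, lift clear and look.

```bash
python3 -m crank '[{"slide":[0,0,0],"turn":[0.03,0,0],"gripper":0},{"slide":[0,0,0],"turn":[0,0,0],"gripper":0.5},{"slide":[0,0,0],"turn":[0,0,0],"gripper":0.5},{"slide":[0,0,0],"turn":[0,0,0],"gripper":0.5},{"slide":[-0.02,0,0],"turn":[0,0,0],"gripper":0.8},{"slide":[-0.05,0,0],"turn":[0,0,0],"gripper":0.8},{"slide":[-0.05,0,0],"turn":[0,0,0],"gripper":0.8},{"slide":[-0.03,0,0],"turn":[0,0,0],"gripper":0.8},{"slide":[0,0,0],"turn":[0,0,0],"gripper":0.8}]'
python3 - <<'E'
from h import *
T=toolT();np.save('Tw4.npy',T)
im=eyes.snapshot('wrist'); cv2.imwrite('pics/w4.png',im[:,:,::-1])
y=T[:3,1];print(np.degrees(np.arctan2(y[1],y[0])))
im=eyes.snapshot('top')[:,:,::-1]; cv2.imwrite('pics/top4.png',cv2.resize(im[120:230,160:320],None,fx=5,fy=5,interpolation=cv2.INTER_CUBIC))
E
```

```text
t: 8.78
position: [0.5689, 0.156, 0.2638]
tcp_rot: [0.551, 0.445, 0.549, -0.443]
ft_force: [-0.5, -0.2, -0.4]
gripper_width: 0.0703
12.17143440690601
```

View pics/w4.png

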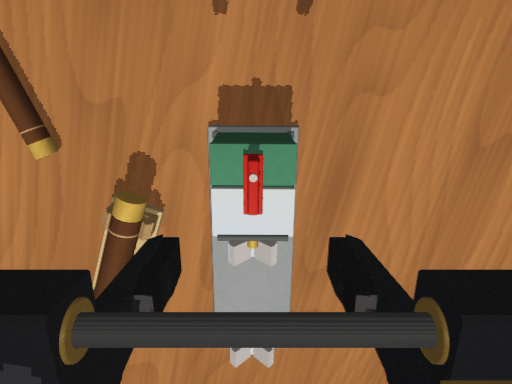

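View pics/top4.png

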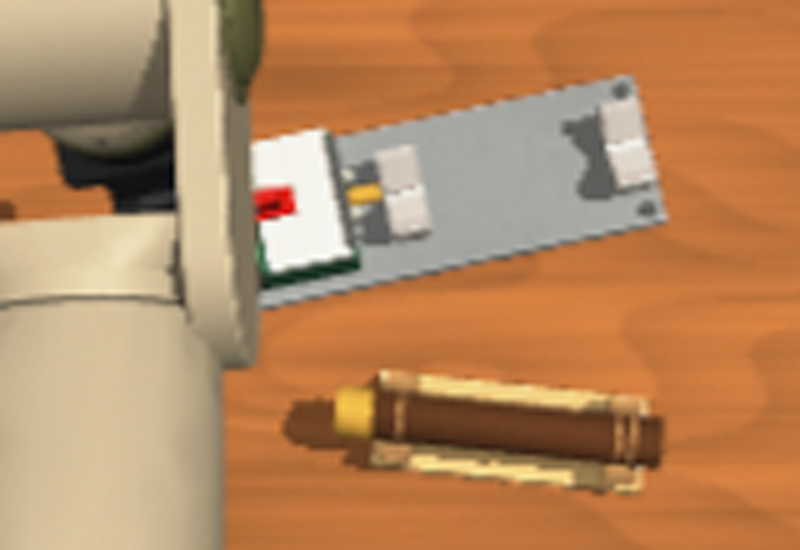

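Run:
```python
from h import *
T=toolT();Rn=Rdown(np.radians(-5.9)); P=(.44,-.05,.26); print(delta(P,Rn)[1].round(3)); print((Rn.T@(np.array(P)-T[:3,3])).round(4))
```

```text
[ 0.315 -0.     0.002]
[ 0.0006 -0.1062  0.2179]
```

Run:
```python
from h import *
T=toolT();Rn=Rdown(np.radians(-5.9)); P=(.44,0.0,.26); print((Rn.T@(np.array(P)-T[:3,3])).round(4))
```

```text
[ 0.0006 -0.1114  0.1682]
```

```bash
python3 -m crank '[{"slide":[0,0,0],"turn":[0.157,0,0],"gripper":0.8},{"slide":[0,0,0],"turn":[0.158,0,0],"gripper":0.8},{"slide":[0,-0.022,0.034],"turn":[0,0,0],"gripper":0.8},{"slide":[0,-0.022,0.034],"turn":[0,0,0],"gripper":0.8},{"slide":[0,-0.022,0.034],"turn":[0,0,0],"gripper":0.8},{"slide":[0,-0.022,0.034],"turn":[0,0,0],"gripper":0.8},{"slide":[0,-0.023,0.032],"turn":[0,0,0],"gripper":0.8},{"slide":[0,0,0],"turn":[0,0,0],"gripper":0.8},{"slide":[0,0,0],"turn":[0,0,0],"gripper":0.8}]'
python3 - <<'E'
from h import *
T=toolT();np.save('Tw5.npy',T)
im=eyes.snapshot('wrist'); 
for d in nets.regions_of('handle','wrist')[:3]:
    r=axis(d['mask']); print(d['confidence'],d['extent'],unproj('wrist',cv2.boxPoints(r),.045,T).round(4).tolist())
cv2.imwrite('pics/w5.png',cv2.resize(im[:,:,::-1],None,fx=1.56,fy=1.56,interpolation=cv2.INTER_NEAREST))
E
```

```text
t: 10.0
position: [0.441, 0.0004, 0.261]
tcp_rot: [-0.473, -0.525, -0.474, 0.525]
ft_force: [-0.3, 0.3, -0.7]
gripper_width: 0.0705
0.86 [234.9, 66.4, 275.2, 270.6] [[0.4129, -0.1145, 0.045], [0.4372, 0.0935, 0.045], [0.4685, 0.0903, 0.045], [0.4505, -0.1184, 0.045]]
0.67 [86.8, 0.0, 163.3, 71.1] [[0.307, 0.1593, 0.045], [0.3276, 0.1706, 0.045], [0.3692, 0.1097, 0.045], [0.348, 0.0968, 0.045]]
0.62 [121.9, 363.3, 270.9, 384.0] [[0.2496, -0.2391, 0.045], [0.4335, -0.258, 0.045], [0.4308, -0.2883, 0.045], [0.2428, -0.269, 0.045]]
```

View pics/w5.png

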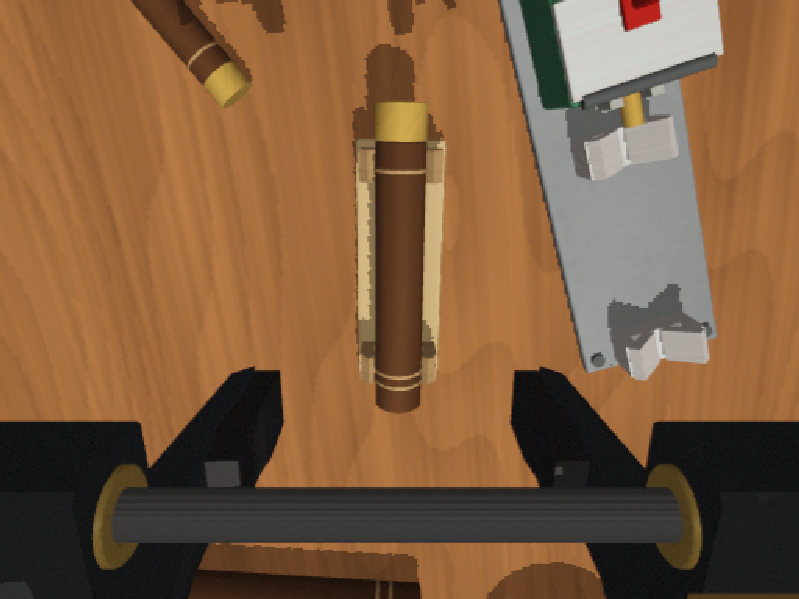

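Run:
```python
from h import *
T=np.load('Tw5.npy'); k=1.56
a,b=unproj('wrist',[[402/k,102/k],[398/k,411/k]],.061,T); print(a,b,np.linalg.norm(a-b),(a+b)/2)
a2,b2=unproj('wrist',[[402/k,150/k],[398/k,400/k]],.052,T); d=a2-b2; yaw=np.arctan2(d[1],d[0]); print('yaw',np.degrees(yaw))
d=a-b; print(np.degrees(np.arctan2(d[1],d[0])))
v=np.load('jig.npy')
# refit jig with this view as a check: project V-block corners & plate corner
c,s=np.cos(v[2]),np.sin(v[2])
J=np.array([[.21,.05,.01],[-.09,.05,.01],[-.084,.026,.05],[-.084,-.026,.05],[-.06,.026,.05],[.084,.026,.05],[.06,.026,.05],[.06,-.026,.05],[-.072,0,.03],[.072,0,.03]])
W=J@np.array([[c,-s,0],[s,c,0],[0,0,1]]).T+[v[0],v[1],0]
p=proj('wrist',W,T)*k; print(p.round(0).tolist())
im=cv2.imread('pics/w5.png')
for q in p: cv2.circle(im,tuple(int(round(t)) for t in q),2,(0,255,255),-1)
cv2.imwrite('pics/w5o.png',cv2.resize(im[0:400,480:760],None,fx=1.5,fy=1.5))
```

```text
[0.45407375 0.09009432 0.061     ] [ 0.43170356 -0.10634934  0.061     ] 0.19771326753864996 [ 0.44288866 -0.00812751  0.061     ]
yaw 83.34299626931694
83.50337795810077
[[487.0, -54.0], [586.0, 374.0], [638.0, 383.0], [714.0, 363.0], [632.0, 353.0], [590.0, 143.0], [598.0, 181.0], [683.0, 155.0], [659.0, 346.0], [623.0, 147.0]]
```

View pics/w5o.png

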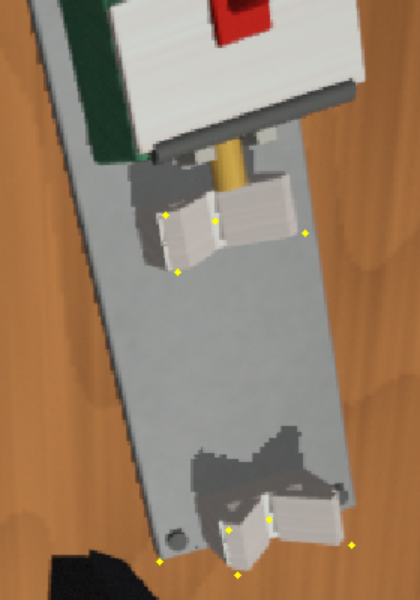

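Run:
```python
from h import *
im=cv2.imread('pics/w5.png')
im=cv2.resize(im,(512,384),interpolation=cv2.INTER_NEAREST)
c=im[40:250,310:470]; 
a=cv2.resize(c[0:85],None,fx=5,fy=5,interpolation=cv2.INTER_NEAREST); cv2.imwrite('pics/z1.png',a)
a=cv2.resize(c[130:210],None,fx=5,fy=5,interpolation=cv2.INTER_NEAREST); cv2.imwrite('pics/z2.png',a)
```

```text
(no output)
```

View pics/z1.png

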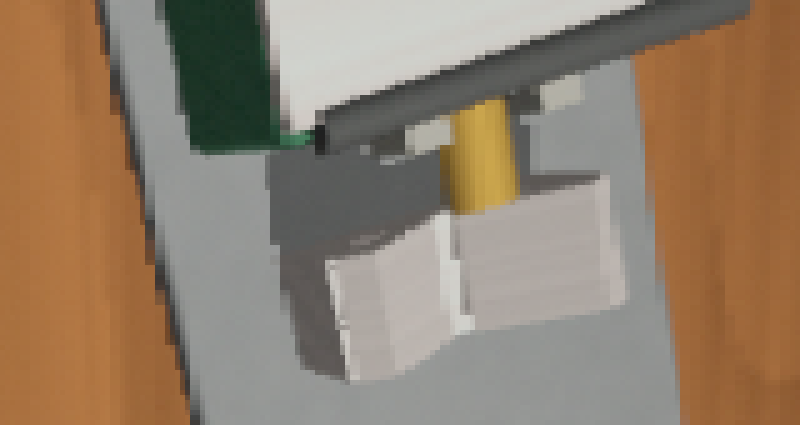

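View pics/z2.png

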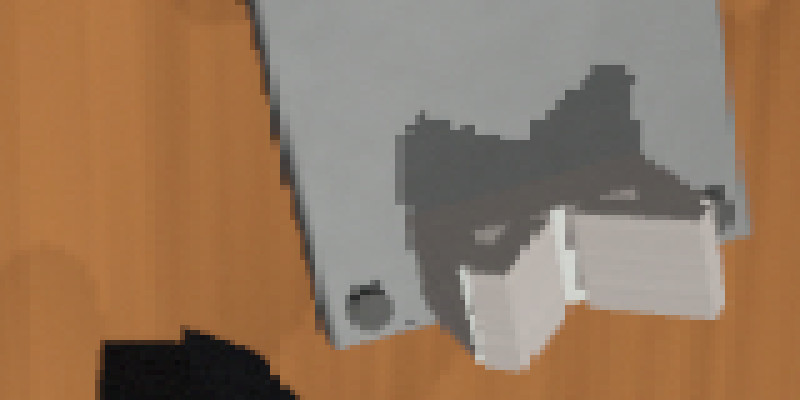

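Run:
```python
from h import *
from scipy.optimize import least_squares
T1=np.load('Tw1.npy');T5=np.load('Tw5.npy')
p1=np.array([[275/1.56,159/1.56],[692/1.56,171/1.56],[668/1.56,302/1.56],[160+32/5,95+120/5],[160+52/5,95+523/5]])
J1=np.array([[.21,-.05,.01],[-.09,-.05,.01],[-.09,.05,.01],[.204,-.04,.078],[.204,.04,.078]])
z1=np.array([[330,262],[352,380],[627,303],[603,177]])/5+[310,40]
z2=np.array([[462,270],[480,360],[720,318],[708,200],[335,348],[748,238]])/5+[310,170]
p5=np.r_[z1,z2]-.1
J5=np.array([[.084,.026,.05],[.06,.026,.05],[.06,-.026,.05],[.084,-.026,.05],[-.06,.026,.05],[-.084,.026,.05],[-.084,-.026,.05],[-.06,-.026,.05],[-.09,.05,.01],[-.09,-.05,.01]])
def W(v,J):
    c,s=np.cos(v[2]),np.sin(v[2]); return J@np.array([[c,-s,0],[s,c,0],[0,0,1]]).T+[v[0],v[1],0]
f1=lambda v:(proj('wrist',W(v,J1),T1)-p1).ravel()
f5=lambda v:(proj('wrist',W(v,J5),T5)-p5).ravel()
for f in (f1,f5,lambda v:np.r_[f1(v),f5(v)]):
    r=least_squares(f,[.605,-.018,1.76]); print(r.x.round(4),np.degrees(r.x[2]).round(2),np.abs(r.fun).max().round(1),f5(r.x).round(1))
np.save('jig2.npy',r.x)
```

```text
[ 0.6061 -0.0216  1.7766] 101.79 2.1 [ 2.1 -0.   2.6  1.3  2.4 -0.4  3.4 -0.9  2.6  3.1  2.9  4.6  3.6 -0.4
  3.   3.3 -1.5  1.   0.  -0.4]
[ 0.6038 -0.0203  1.7802] 102.0 3.7 [-0.7 -1.   0.   0.3 -0.2 -1.6  0.6 -2.1  0.6  2.3  1.   3.7  1.8 -1.4
  1.1  2.2 -3.1  0.3 -1.6 -1.4]
[ 0.6045 -0.0208  1.7745] 101.67 4.1 [ 0.6 -0.8  1.1  0.5  0.9 -1.1  1.9 -1.6  1.   2.6  1.2  4.1  2.  -0.8
  1.4  2.8 -3.   0.5 -1.4 -0.7]
```

Run:
```python
from h import *
Rn=Rdown(np.radians(-6.6)); T=toolT(); P=(.4435,-.0085,.051); d,r=delta(P,Rn); print(r.round(3),(Rn.T@(np.array(P)-T[:3,3])).round(4))
```

```text
[ 0.013 -0.     0.001] [0.2102 0.0033 0.0088]
```

```bash
python3 -m crank '[{"slide":[0.02,0,0],"turn":[0.013,0,0],"gripper":0.9},{"slide":[0.05,0.001,0.004],"turn":[0,0,0],"gripper":0.9},{"slide":[0.05,0.001,0.005],"turn":[0,0,0],"gripper":0.9},{"slide":[0.04,0.001,0],"turn":[0,0,0],"gripper":0.9},{"slide":[0.03,0,0],"turn":[0,0,0],"gripper":0.9},{"slide":[0.02,0,0],"turn":[0,0,0],"gripper":0.9},{"slide":[0,0,0],"turn":[0,0,0],"gripper":0.9},{"slide":[0,0,0],"turn":[0,0,0],"gripper":0.9}]'
python3 - <<'E'
from h import *
Rn=Rdown(np.radians(-6.6)); T=toolT(); P=(.4435,-.0085,.051); d,r=delta(P,Rn); print(r.round(3),d.round(4))
im=eyes.snapshot('wrist'); cv2.imwrite('pics/w6.png',im[:,:,::-1])
E
```

```text
t: 11.1
position: [0.4433, -0.009, 0.0522]
tcp_rot: [0.471, 0.528, 0.47, -0.528]
ft_force: [-0.0, -0.6, 0.9]
gripper_width: 0.0792
[-0.     0.    -0.001] [ 0.0012  0.0002 -0.0005]
```

View pics/w6.png

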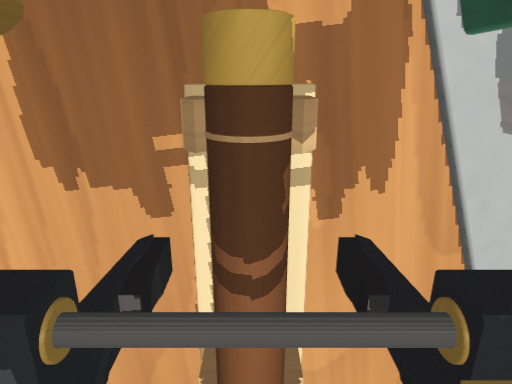

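The handle runs up the middle at column 248, between the open fingers, with the ferrule at the top. I close the grip at 35 N.

```bash
python3 -m crank '[{"slide":[0.001,0,0],"turn":[0,0,0],"gripper":0},{"slide":[0,0,0],"turn":[0,0,0],"gripper":0},{"slide":[0,0,0],"turn":[0,0,0],"gripper":0},{"slide":[0,0,0],"turn":[0,0,0],"gripper":0},{"slide":[0,0,0],"turn":[0,0,0],"gripper":0},{"slide":[0,0,0],"turn":[0,0,0],"gripper":0},{"slide":[0,0,0],"turn":[0,0,0],"gripper":0},{"slide":[0,0,0],"turn":[0,0,0],"gripper":0}]' 35
python3 - <<'E'
from h import *
s=manip.observe();print(s['ft_force'],s['ft_torque'])
im=eyes.snapshot('wrist'); cv2.imwrite('pics/w7.png',im[:,:,::-1])
T=toolT(); np.save('Tw7.npy',T); print(T.round(4))
E
```

```text
t: 12.15
position: [0.4415, -0.009, 0.0506]
tcp_rot: [-0.469, -0.527, -0.471, 0.529]
ft_force: [-4.6, -0.5, 3.7]
gripper_width: 0.0309
[-4.60182546 -0.52840298  3.70261937] [-0.17689596  0.70254983  0.06585402]
[[-3.000e-03  9.933e-01 -1.153e-01  4.415e-01]
 [ 4.000e-04 -1.153e-01 -9.933e-01 -9.000e-03]
 [-1.000e+00 -3.100e-03 -1.000e-04  5.060e-02]
 [ 0.000e+00  0.000e+00  0.000e+00  1.000e+00]]
```

View pics/w7.png

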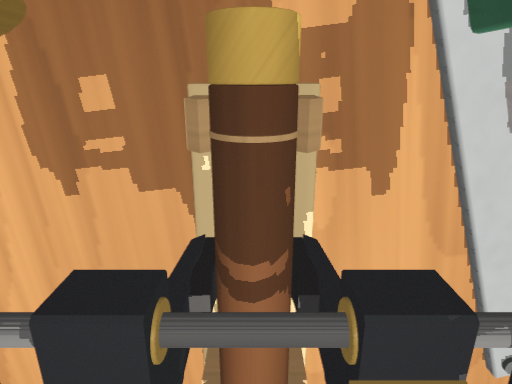

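```bash
python3 -m crank '[{"slide":[-0.02,0,0],"turn":[0,0,0],"gripper":0},{"slide":[-0.04,0,0],"turn":[0,0,0],"gripper":0},{"slide":[-0.03,0,0],"turn":[0,0,0],"gripper":0},{"slide":[0,0,0],"turn":[-0.1,0,0],"gripper":0},{"slide":[0,0,0],"turn":[-0.11,0,0],"gripper":0},{"slide":[0,0,0],"turn":[-0.111,0,0],"gripper":0},{"slide":[0,0,0],"turn":[0,0,0],"gripper":0}]'
python3 - <<'E'
from h import *
Rn=Rdown(np.radians(11.75)); P=(.6101,-.0445,.141); d,r=delta(P,Rn); print(r.round(3),d.round(4)); print(manip.observe()['ft_force'],manip.observe()['gripper_width'])
E
```

```text
t: 13.08
position: [0.4425, -0.0092, 0.1406]
tcp_rot: [0.548, 0.446, 0.549, -0.447]
ft_force: [0.2, 0.7, -2.6]
gripper_width: 0.0301
[-0.001 -0.     0.001] [-0.0006  0.1569  0.0686]
[ 0.24930601  0.71349894 -2.56306751] 0.030095783656124638
```

```bash
python3 -m crank '[{"slide":[0,0.022,0.01],"turn":[0,0,0],"gripper":0},{"slide":[0,0.037,0.016],"turn":[0,0,0],"gripper":0},{"slide":[0,0.037,0.016],"turn":[0,0,0],"gripper":0},{"slide":[0,0.037,0.016],"turn":[0,0,0],"gripper":0},{"slide":[0,0.024,0.0106],"turn":[0,0,0],"gripper":0},{"slide":[0,0,0],"turn":[0,0,0],"gripper":0},{"slide":[0,0,0],"turn":[0,0,0],"gripper":0}]'
python3 - <<'E'
from h import *
Rn=Rdown(np.radians(11.75)); P=(.6101,-.0445,.141); d,r=delta(P,Rn); print(r.round(3),d.round(4))
im=eyes.snapshot('wrist'); cv2.imwrite('pics/w8.png',cv2.resize(im[:,:,::-1],None,fx=1.56,fy=1.56,interpolation=cv2.INTER_NEAREST))
np.save('Tw8.npy',toolT())
im=eyes.snapshot('side');cv2.imwrite('pics/s8.png',im[:,:,::-1])
E
```

```text
t: 13.95
position: [0.6095, -0.0441, 0.1403]
tcp_rot: [0.548, 0.446, 0.549, -0.447]
ft_force: [-0.4, -0.2, -1.7]
gripper_width: 0.0308
[-0.001 -0.001  0.001] [-0.0007  0.0005  0.0005]
```

View pics/w8.png

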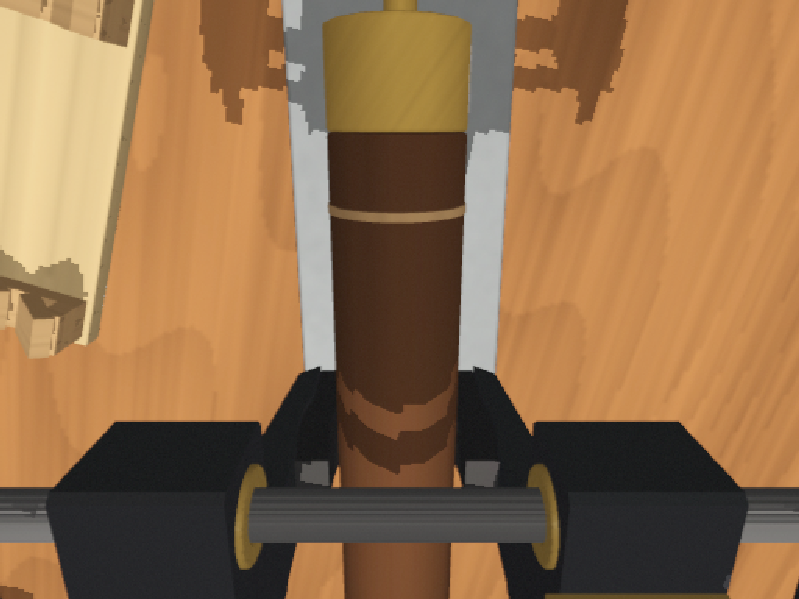

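View pics/s8.png

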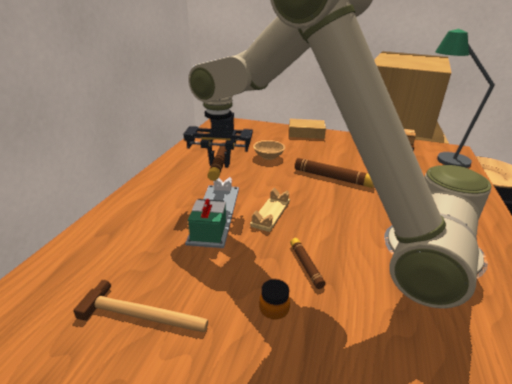

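Run:
```python
from h import *
T=np.load('Tw8.npy'); k=1.56; z=T[2,3]-.006
c,s=np.cos(np.radians(101.75)),np.sin(np.radians(101.75)); o=np.array([.6052,-.021])
for px,zz in (((397,13),z+.016),((324,25),z),((471,25),z),((402,5),.056),((399,205),.151)):
    P=unproj('wrist',np.array(px)/k,zz,T)[0]; d=P[:2]-o; print(px,P.round(4),'jig',(d@[c,s]).round(4),(d@[-s,c]).round(4))
l=[unproj('wrist',np.array(p)/k,.01,T)[0] for p in ((296,200),(506,200),(303,368),(497,368))]
for P in l: d=P[:2]-o; print('plate edge jig',(d@[c,s]).round(4),(d@[-s,c]).round(4))
d=T[:2,3]-o; print('tcp jig',d@[c,s],d@[-s,c])
```

```text
(397, 13) [0.5901 0.0537 0.1506] jig 0.0762 -0.0004
(324, 25) [0.5747 0.051  0.1346] jig 0.0767 0.0152
(471, 25) [0.6055 0.0573 0.1346] jig 0.0766 -0.0163
(402, 5) [0.5881 0.0723 0.056 ] jig 0.0948 -0.0023
(399, 205) [0.5977 0.019  0.151 ] jig 0.0407 -0.0008
plate edge jig 0.0217 0.0467
plate edge jig 0.0216 -0.0515
plate edge jig -0.0648 0.0481
plate edge jig -0.0649 -0.0523
tcp jig -0.02350346715635984 0.0005135591354970429
```

```bash
python3 -m crank '[{"slide":[0.02,0.0015,0],"turn":[0,0,0],"gripper":0},{"slide":[0.03,0,0],"turn":[0,0,0],"gripper":0},{"slide":[0.02,0,0],"turn":[0,0,0],"gripper":0},{"slide":[0.008,0,0],"turn":[0,0,0],"gripper":0},{"slide":[0.002,0,0],"turn":[0,0,0],"gripper":0},{"slide":[0,0,0],"turn":[0,0,0],"gripper":0}]' 
python3 -m crank '[{"slide":[0.002,0,0],"turn":[0,0,0],"gripper":0},{"slide":[0.0015,0,0],"turn":[0,0,0],"gripper":0},{"slide":[0,0,0],"turn":[0,0,0],"gripper":0}]'
python3 - <<'E'
from h import *
s=manip.observe();print(s['ft_force'],s['ft_torque'])
im=eyes.snapshot('wrist'); cv2.imwrite('pics/w9.png',cv2.resize(im[:,:,::-1],None,fx=1.56,fy=1.56,interpolation=cv2.INTER_NEAREST))
E
```

```text
t: 14.8
position: [0.6121, -0.0441, 0.0615]
tcp_rot: [0.549, 0.446, 0.548, -0.446]
ft_force: [0.8, -0.1, -1.4]
gripper_width: 0.0308
t: 15.18
position: [0.6119, -0.0441, 0.0573]
tcp_rot: [0.549, 0.446, 0.549, -0.446]
ft_force: [-0.1, 0.4, -1.8]
gripper_width: 0.0305
[-0.10543886  0.36639608 -1.76447696] [-0.09580907 -0.07817203  0.0039903 ]
```

View pics/w9.png

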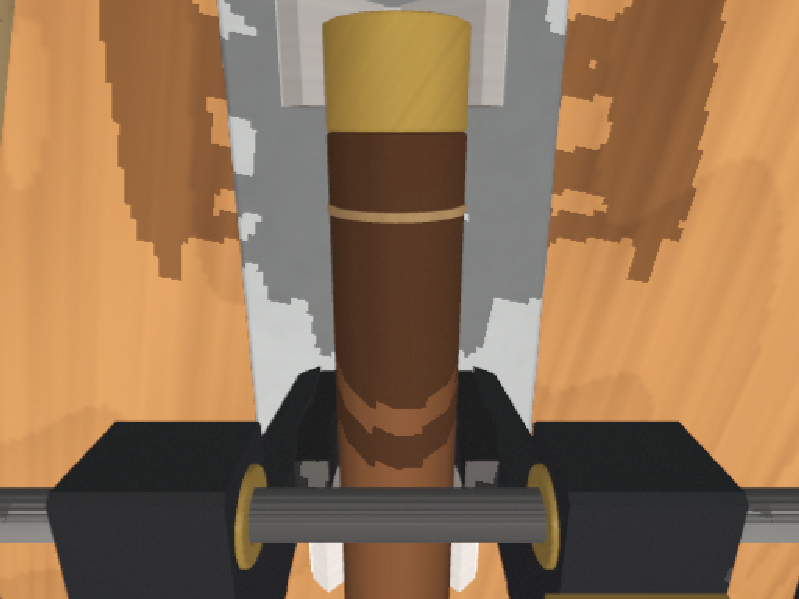

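Both V-blocks are centred near column 394 and the handle is at 397, about 1 mm to the right and not yet touching. I correct that and lower the last bit.

```bash
python3 -m crank '[{"slide":[0.001,-0.001,0],"turn":[0,0,0],"gripper":0},{"slide":[0.001,0,0],"turn":[0,0,0],"gripper":0},{"slide":[0.0005,0,0],"turn":[0,0,0],"gripper":0},{"slide":[0,0,0],"turn":[0,0,0],"gripper":0}]'
python3 - <<'E'
from h import *
s=manip.observe();print(s['position'].round(4),s['ft_force'],s['ft_torque'])
E
```

```text
t: 15.72
position: [0.6109, -0.0443, 0.0557]
tcp_rot: [0.549, 0.446, 0.548, -0.446]
ft_force: [-2.3, 0.1, 5.4]
gripper_width: 0.0305
[ 0.6109 -0.0443  0.0557] [-2.27869951  0.11494049  5.3726024 ] [-0.02715198  0.37758937  0.04785058]
```

```bash
python3 -m crank '[{"slide":[0,-0.001,0],"turn":[0,0,0],"gripper":0},{"slide":[0,0,0],"turn":[0,0,0],"gripper":0.45},{"slide":[0,0,0],"turn":[0,0,0],"gripper":0.45},{"slide":[0,0,0],"turn":[0,0,0],"gripper":0.45},{"slide":[0,0,0],"turn":[0,0,0],"gripper":0.45},{"slide":[0,0,0],"turn":[0,0,0],"gripper":0},{"slide":[0,0,0],"turn":[0,0,0],"gripper":0},{"slide":[0,0,0],"turn":[0,0,0],"gripper":0},{"slide":[0,0,0],"turn":[0,0,0],"gripper":0},{"slide":[0,0,0],"turn":[0,0,0],"gripper":0}]' 45
python3 - <<'E'
from h import *
s=manip.observe();print(s['position'].round(4),s['ft_force'],s['ft_torque'])
im=eyes.snapshot('wrist'); cv2.imwrite('pics/w10.png',cv2.resize(im[:,:,::-1],None,fx=1.56,fy=1.56,interpolation=cv2.INTER_NEAREST)); np.save('Tw10.npy',toolT())
im=eyes.snapshot('side');cv2.imwrite('pics/s10.png',cv2.resize(im[130:280,150:330,::-1],None,fx=4,fy=4,interpolation=cv2.INTER_CUBIC))
E
```

```text
t: 16.98
position: [0.6107, -0.0445, 0.055]
tcp_rot: [0.549, 0.447, 0.548, -0.446]
ft_force: [5.8, 1.5, -0.1]
gripper_width: 0.0299
[ 0.6107 -0.0445  0.055 ] [ 5.75492959  1.53943911 -0.11475834] [ 0.20230324 -0.90593786 -0.01637013]
```

View pics/w10.png

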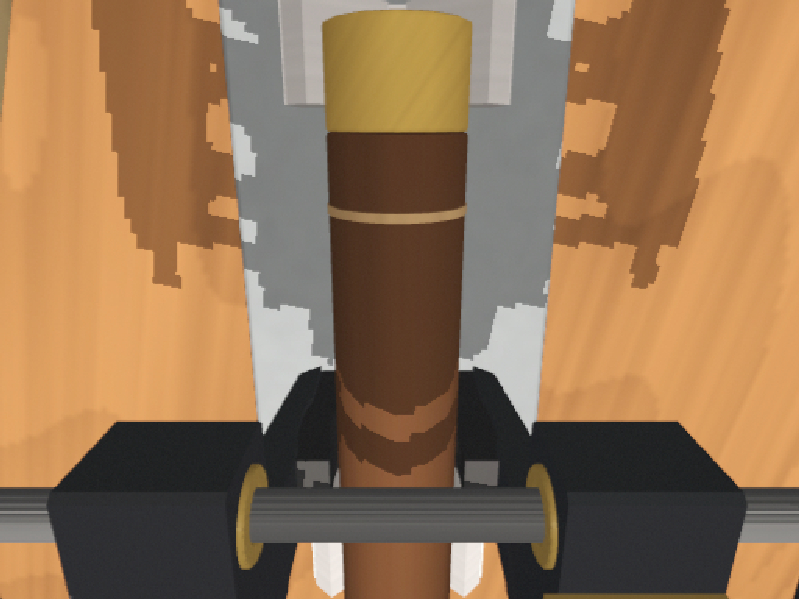

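View pics/s10.png

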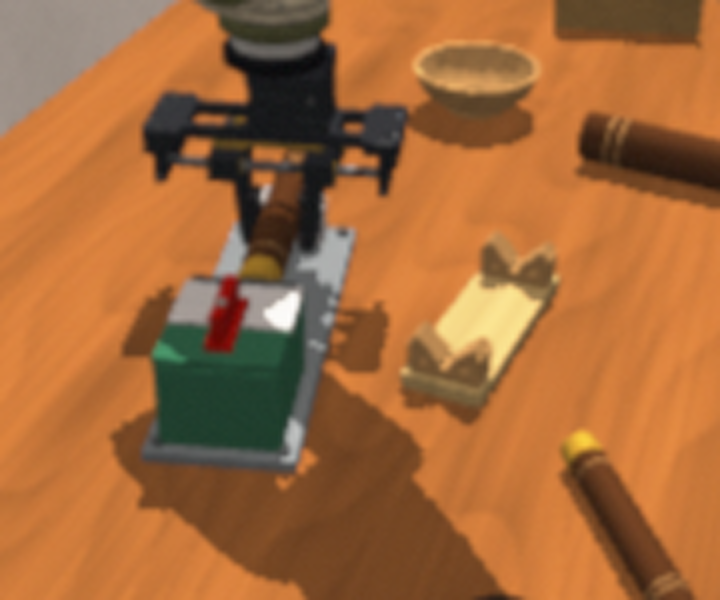

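```bash
cat >> h.py <<'E'
def rep():
    s=manip.observe(); a=np.radians(101.75); d=np.array([np.cos(a),np.sin(a)]); n=np.array([-d[1],d[0]]); o=np.array([.6052,-.021])
    f=s['ft_force']; p=s['position'][:2]-o
    print('t',s['t'],'jig x',(p@d).round(4),'y',(p@n).round(4),'z',s['position'][2].round(4),'F push',(-f[:2]@d).round(2),'lat',(f[:2]@n).round(2),'z',f[2].round(2),'w',s['gripper_width'].round(4),'tq',s['ft_torque'].round(2))
E
python3 -m crank '[{"slide":[0,0.0012,0],"turn":[0,0,0],"gripper":0},{"slide":[0,0,-0.002],"turn":[0,0,0],"gripper":0},{"slide":[0,0,-0.003],"turn":[0,0,0],"gripper":0},{"slide":[0,0,-0.003],"turn":[0,0,0],"gripper":0},{"slide":[0,0,-0.002],"turn":[0,0,0],"gripper":0},{"slide":[0,0,0],"turn":[0,0,0],"gripper":0}]' 45
python3 -c "from h import *;rep()"
```

```text
t: 17.82
position: [0.6089, -0.0345, 0.0549]
tcp_rot: [0.549, 0.446, 0.549, -0.446]
ft_force: [-1.5, -3.8, 3.6]
gripper_width: 0.0304Traceback (most recent call last):
  File "<string>", line 1, in <module>
    from h import *;rep()
                    ~~~^^
  File "h.py", line 26, in rep
    print('t',s['t'],'jig x',(p@d).round(4),'y',(p@n).round(4),'z',s['position'][2].round(4),'F push',(-f[:2]@d).round(2),'lat',(f[:2]@n).round(2),'z',f[2].round(2),'w',s['gripper_width'].round(4),'tq',s['ft_torque'].round(2))
                                                                                                                                                                         ^^^^^^^^^^^^^^^^^^^^^^^^
AttributeError: 'float' object has no attribute 'round'
```

```bash
sed -i "s/s\['gripper_width'\].round(4)/round(s['gripper_width'],4)/" h.py
python3 -m crank '[{"slide":[0,0,-0.002],"turn":[0,0,0],"gripper":0},{"slide":[0,0,-0.002],"turn":[0,0,0],"gripper":0},{"slide":[0,0,-0.002],"turn":[0,0,0],"gripper":0},{"slide":[0,0,-0.002],"turn":[0,0,0],"gripper":0},{"slide":[0,0,0],"turn":[0,0,0],"gripper":0}]' 
python3 -c "from h import *;rep()"
python3 -m crank '[{"slide":[0,0,-0.001],"turn":[0,0,0],"gripper":0},{"slide":[0,0,-0.001],"turn":[0,0,0],"gripper":0},{"slide":[0,0,0],"turn":[0,0,0],"gripper":0}]' 
python3 -c "from h import *;rep()"
```

```text
t: 18.45
position: [0.6075, -0.0277, 0.0548]
tcp_rot: [0.549, 0.446, 0.548, -0.447]
ft_force: [-1.0, -9.3, 2.4]
gripper_width: 0.0302
t 18.45 jig x -0.007 y -0.0009 z 0.0548 F push 8.94 lat 2.91 z 2.36 w 0.0302 tq [-1.52  0.08  0.06]
t: 18.82
position: [0.6071, -0.026, 0.0548]
tcp_rot: [0.549, 0.446, 0.548, -0.447]
ft_force: [-1.1, -11.8, 2.5]
gripper_width: 0.0301
t 18.825 jig x -0.0053 y -0.0008 z 0.0548 F push 11.35 lat 3.44 z 2.47 w 0.0301 tq [-1.67  0.06  0.08]
```

```bash
R1='x'; python3 -m crank '[{"slide":[0,0,-0.001],"turn":[0,0,0],"gripper":0},{"slide":[0,0,-0.001],"turn":[0,0,0],"gripper":0},{"slide":[0,0,0],"turn":[0,0,0],"gripper":0}]' >/dev/null
python3 -c "from h import *;rep()"
python3 -m crank '[{"slide":[0,0,-0.001],"turn":[0,0,0],"gripper":0},{"slide":[0,0,-0.001],"turn":[0,0,0],"gripper":0},{"slide":[0,0,0],"turn":[0,0,0],"gripper":0}]' >/dev/null
python3 -c "from h import *;rep()"
python3 -m crank '[{"slide":[0,0,-0.001],"turn":[0,0,0],"gripper":0},{"slide":[0,0,0],"turn":[0,0,0],"gripper":0}]' > /dev/null
python3 - <<'E'
from h import *
rep()
im=eyes.snapshot('wrist'); cv2.imwrite('pics/w11.png',cv2.resize(im[:200,100:400,::-1],None,fx=2.6,fy=2.6,interpolation=cv2.INTER_NEAREST))
E
```

```text
t 19.2 jig x -0.0034 y -0.0008 z 0.0548 F push 10.85 lat 3.27 z 2.09 w 0.03 tq [-1.72  0.05  0.15]
t 19.575 jig x -0.0015 y -0.0008 z 0.0549 F push 11.74 lat 2.83 z 2.66 w 0.0304 tq [-1.86  0.    0.12]
t 19.825 jig x -0.0006 y -0.0008 z 0.0548 F push 12.9 lat 4.07 z 2.1 w 0.03 tq [-1.9   0.02  0.08]
```

View pics/w11.png

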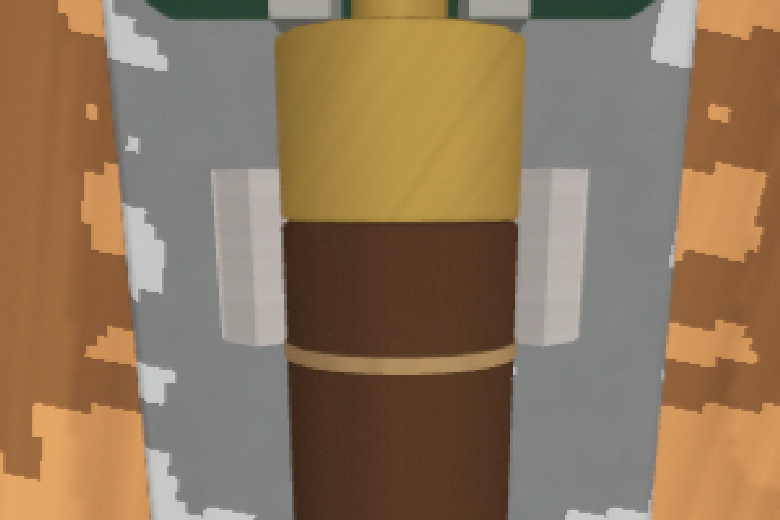

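The ferrule rim is still about 2–3 mm short of the pads: pad edges at row 17 in this crop, rim at row 32. I keep going gently.

```bash
python3 -m crank '[{"slide":[0,0,-0.001],"turn":[0,0,0],"gripper":0},{"slide":[0,0,0],"turn":[0,0,0],"gripper":0}]' >/dev/null
python3 -c "from h import *;rep()"
python3 -m crank '[{"slide":[0,0,-0.001],"turn":[0,0,0],"gripper":0},{"slide":[0,0,0],"turn":[0,0,0],"gripper":0}]' >/dev/null
python3 -c "from h import *;rep()"
python3 -m crank '[{"slide":[0,0,-0.001],"turn":[0,0,0],"gripper":0},{"slide":[0,0,0],"turn":[0,0,0],"gripper":0}]' > /dev/null
python3 - <<'E'
from h import *
rep()
im=eyes.snapshot('wrist'); cv2.imwrite('pics/w12.png',cv2.resize(im[:200,100:400,::-1],None,fx=2.6,fy=2.6,interpolation=cv2.INTER_NEAREST))
E
```

```text
t 20.125 jig x 0.0 y -0.0008 z 0.0548 F push 14.83 lat 3.63 z 2.28 w 0.0304 tq [-2.23  0.01  0.07]
t 20.375 jig x 0.0001 y -0.0009 z 0.0549 F push 19.43 lat 3.58 z 1.6 w 0.0304 tq [-2.91 -0.03  0.12]
t 20.625 jig x 0.0001 y -0.0009 z 0.0549 F push 24.06 lat 4.84 z -0.31 w 0.0303 tq [-3.55 -0.04  0.15]
```

View pics/w12.png

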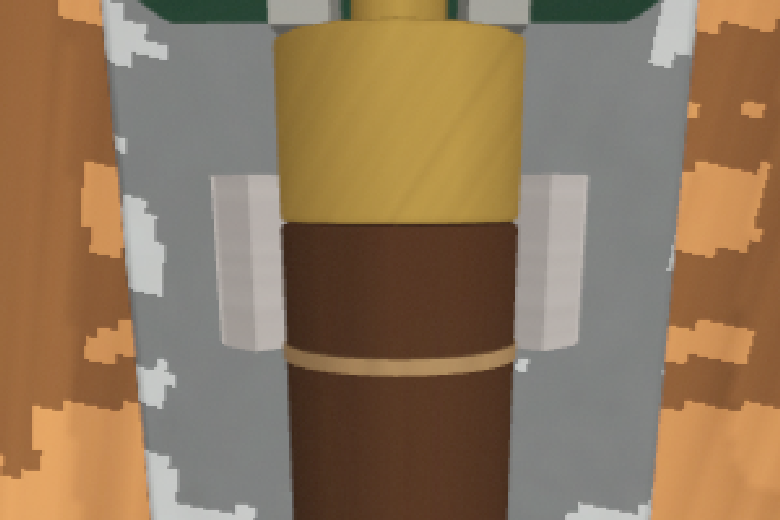

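The handle stopped dead at jig x = 0.0001 while the push rose from 15 to 24 N, so it is firmly on the pads. I dwell and check that it holds and that the cover and turnbutton are still closed.

```bash
python3 -m crank '[{"slide":[0,0,0],"turn":[0,0,0],"gripper":0},{"slide":[0,0,0],"turn":[0,0,0],"gripper":0},{"slide":[0,0,0],"turn":[0,0,0],"gripper":0},{"slide":[0,0,0],"turn":[0,0,0],"gripper":0},{"slide":[0,0,0],"turn":[0,0,0],"gripper":0},{"slide":[0,0,0],"turn":[0,0,0],"gripper":0},{"slide":[0,0,0],"turn":[0,0,0],"gripper":0},{"slide":[0,0,0],"turn":[0,0,0],"gripper":0}]' >/dev/null
python3 - <<'E'
from h import *
rep()
a=eyes.snapshot('side')[150:260,160:300,::-1]; b=eyes.snapshot('top')[120:200,180:300,::-1]
cv2.imwrite('pics/s13.png',cv2.resize(a,(700,550),interpolation=cv2.INTER_CUBIC)); cv2.imwrite('pics/t13.png',cv2.resize(b,None,fx=6,fy=6,interpolation=cv2.INTER_CUBIC))
E
```

```text
t 21.675 jig x 0.0001 y -0.0009 z 0.0549 F push 23.8 lat 4.55 z -0.64 w 0.0301 tq [-3.61 -0.09  0.14]
```

View pics/s13.png

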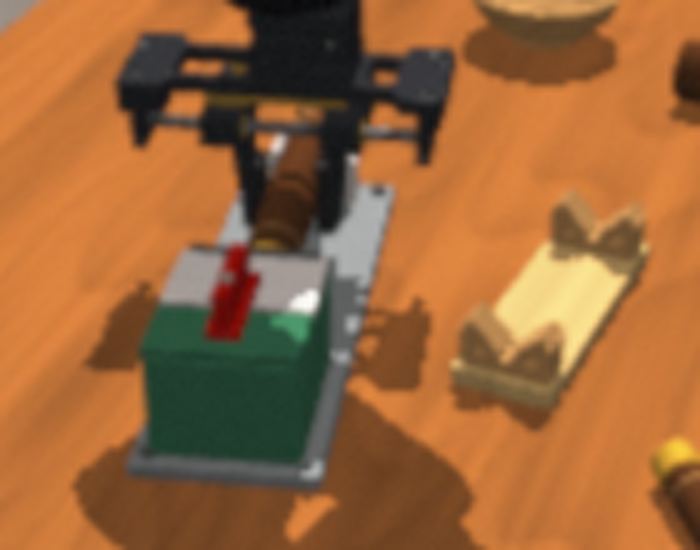

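View pics/t13.png

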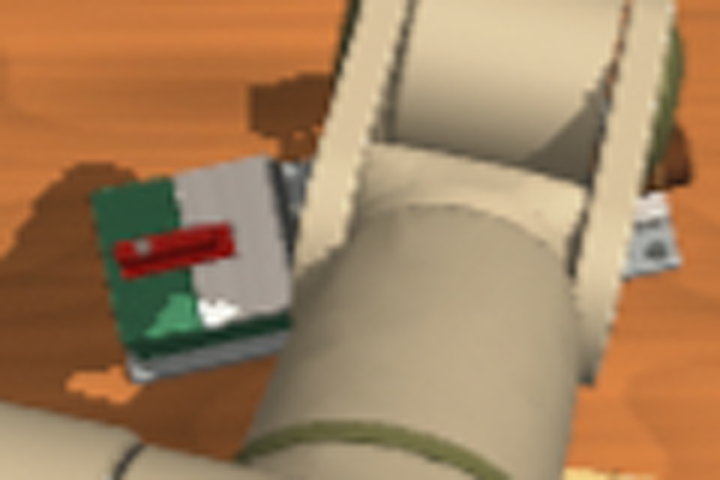

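The cover is flat and shut, and the red turnbutton lies straight across it along the jig axis (118–235, 250 in the top crop). The handle is in the V-blocks and the push is steady at 24 N, so I hand in.

```bash
python3 -c "from rig import manip; print(manip.job_done())"
```

```text
the job is handed in; nothing more can be done
None
```

The job is handed in at about 22 s of the 61 s allowed, with the gripper still holding the handle against the stop pads; no verdict is reported.

- **Turnbutton:** I pinched the rib and turned it counterclockwise until the moment jumped from 0.06 to -0.37 N m at its end stop. It started about 12° off its zero position, so the turn was about 78°. The last top and side pictures show it straight across the shut cover.
- **Handle:** I took the middle-sized handle from the rest, laid it about 24 mm short of home with the ferrule towards the plunger, and let go and gripped it again to seat it. I then pushed it in 1–3 mm steps.
- **Stop pads:** The handle stopped at jig x ≈ 0.1 mm while the push rose from 15 to 24 N. After a further second it still held 23.8 N in the same place, with a 45 N grip.

**Checks that disagreed:**
- The fits of the jig's position from two wrist views differed by about 2 mm, so I corrected sideways from the pictures and the contact forces.
- A sideways load of about 4.5 N on the V-blocks remains.
- The ferrule's contact with the pads is judged from the force and the stop in travel; the wrist picture agrees but shows that edge only at a slant.

The arm did not go near the bowl, the wax jar or the mallet.

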